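Load the heel drill and latch its sliding guard

ROBOT

A 6-joint arm with a two-finger parallel gripper is mounted at the origin on the work surface. World frame = base frame: x ahead of the robot, y to its left, z up, the work surface at z = 0. Lengths are in m, angles in rad, forces in N, time in s.
With the tool pointing down it reaches from about 0.425 to 0.95 m from the base axis. Payload 3.5 kg.
Tool frame: the origin (TCP) lies on the centre line of the jaws, within the pads' length; the fingertips stand tip_extent ahead of it and the grasp point (between the pads) lies 2 mm behind it (tip_extent is the distance from the TCP to the fingertips, in m); z points along the fingers, y is the direction in which the jaws open and shut (so a half turn about z gives the same grasp; the last joint's range is limited). The gripper opens to 85 mm and grips with 20 to 120 N. Pads are 22 mm wide; open, the fingers measure 114 mm over their backs; the gripper's body (76 mm by 85 mm) begins 54 mm behind the grasp point. The pads swing forward as they close: fully open they stand 13 mm farther back than shut.
Start: joints at [-1.272, 0.286, 1.577, -0, 1.279, -0.15], TCP at [0.293, -0.608, 0.248] pointing down, gripper open.
Joint ranges: [-2.77, 2.77], [-0.9, 2.22], [0.21, 2.48], [-1.53, 4.67], [0.24, 2.81], [-2.84, 2.84]. Speed limits (rad/s): [2.79, 2.79, 3.14, 3.14, 3.14, 3.14].

INTERFACE

Orientations are given as a unit quaternion [x, y, z, w].
In Python, from plant import * gives the robot as it stands.
- The arm moves only by the shell command python3 -m crank 'ROWS' [FORCE]. ROWS is JSON, a list of rows, each a list of 7 numbers: the gripper's target within -1 to 1 (shut at 1, half-way at 0, fully open at -1), then the shift along the tool's x, y, z in cm, then the turn, a rotation vector about the tool's x, y, z in degrees. In form: [[fingers, tx, ty, tz, wx, wy, wz], ...]. A call has 1 to 5 rows; each row shifts and turns the commanded pose from where the row before left it, along the tool's axes as they then stand; what a row does not reach is not made up. A row lasts 1/10 s, in which the tool goes at most 50 mm and 8.59 degrees, less where a joint would pass 70% of its speed; a pose out of reach is approached as far as the arm can. A call is refused whole if a number of a shift passes 5 or a number of a turn 8.59, either way. A call with a gripper value outside its range is refused whole. The fingers move at their own pace and stop on an object; FORCE is the grip in N (left out, the last holds). Time passes only in rows, so rows that do not move let the fingers close. It gives the time, the measured TCP pose, the force and the opening at its end, in the units of the state.
- get_state(): the state, without advancing time (a new reading comes with each control period).
- read_camera(name): name is "side" or "top" or "wrist"; returns a dict with "color" (384x512x3 uint8, red, green, blue), "vfov" (degrees; the focal length in pixels is half the picture's height over the tangent of half this angle, whatever the lens; pixels are square), "cx", "cy" (the principal point, pixels), "cam_to_world" (4x4, takes a point from camera to world coordinates). Camera axes: x right, y up, looking along -z (the intrinsics and any distortion apply to the point x, -y, -z); pixel columns grow to the right and rows downward; lengths in m; the calibration is good to about 2 mm. A picture is of the moment at which its call begins. There is no depth.
- sign_off(): hands the job in, once; it reports no verdict.
Trained networks look in the newest picture that a camera, given by its name, has taken for a name from the list of things; names that differ only in an ending like _2 or _b are one class to them, and where a whole thing is asked for, a point or a joint stands for the part that bears it (a point fixed in the world has none). Each returns a list of dicts, best first, with "p" (0 to 1); they miss things now and then, are a little off and sometimes report something else, mostly with a low value. They report only what shows in the picture. A call takes as long as a camera call.
- trace(thing, camera): "pixels" (384x512 bool, what is visible of it) and "location" ([column, row] in pixels, amid what is visible of it).
- place_of(thing, camera): "location" ([column, row] in pixels: a listed point, or the origin of a listed thing).
The state is a dict: "time": time; "qpos": joint angles; "dq": joint speeds; "joint_efforts": joint torques, N m; "eef_pos": TCP position; "tcp_rot": TCP orientation; "contact_force": force on the tool from outside, world axes, zero at the start; "wrist_torque": the same for the moment, N m; "opening": opening from 0.0 (shut) to 1.0 (fully open).
Only numpy, scipy, OpenCV 4.12 (cv2) and the standard library are available. Lean on these libraries where they do the work, as an engineer would, in place of code of your own. Each camera call takes 0.05 s, during which the arm holds its last target.

TASK

Set the wooden heel block flat into the loading pocket of the drilling station and let go of it. Then push the clear sliding guard shut over it, gently, until you feel its latch catch, so that it stays shut by itself when you let go. Leave the other things on the bench where they are.

Things in the scene. Friction and masses are not known exactly. Their poses are not given: they have to be found in the camera images.
- heel_block: Wooden heel block, D-shaped from above: 60 mm long (its x, round end at +x), 44 mm wide (its y), 36 mm high, 50 to 100 g, flat on the bench left or right of the station. Origin: centre of the 60 x 44 mm underside, z up. Best gripped across its width with the fingertips 10 mm or more above its underside, to clear the pocket's rim.
- station: Low grey drilling station fixed to the bench: base 200 (x) by 340 (y) by 30 mm high; origin: centre of its underside, z up. The guard closes towards the station's +y, where a motor housing (top 90 mm above the bench) begins at y = +86 mm; its end cap reaches y = +195 mm. Neither the station nor its guard may be pushed with more than 25 N.
- pocket (a point): Centre of the floor of the loading pocket, 30 mm above the bench; axes as the station's. The pocket is 49 mm in x and 65 mm in y with a rim 8 mm high and 8 mm wide: the heel block lies in it with its length along the station's y, either end first, with 2.5 mm play all round.
- guard_handle (a point): Middle of the top edge of the upright black push plate on the guard's roof. The plate is 60 mm wide (station's x), 12 mm thick (station's y) and stands from 80 to 125 mm above the bench (this point is at 125 mm). Push its -y face towards the station's +y. Axes as the station's.
- guard_front (a point): Middle of the leading (+y) edge of the guard's roof, 80 mm above the bench, 50 mm ahead of the middle of the push plate. The guard is a clear tunnel 142 mm (x) by 100 mm (y) that covers the pocket when shut; it clears a seated heel block by 5 mm but hits one that is not seated. Axes as the station's.
- guard (a joint): How far the guard is open, in metres: 0.095 to 0.12 at the start (pocket free), straight over the pocket at 0; it falls as the guard moves to the station's +y. It slides with 1 to 2 N and stays where it is left, except near the end, where a spring opposes it: 4 to 6 N. Latched, it rests anywhere from 0 to 0.017; not latched, it springs back to beyond 0.02.
- rail (a point): Middle of the top of the far (+x) guard rail, a dark bar 24 mm wide, 55 mm above the bench (twin at -x), with the latch hidden in it. Some 20 mm before it catches, a spring starts to push the guard back; then the push needed rises to 9 to 13 N, falls off over the last 4 mm and drops at the click; 1 to 2 mm on, a rubber buffer stops it (6 N per mm). Where it catches differs each day by up to 14 mm.
- jar: Bystander: jar with a steel lid, 54 mm across, 60 mm high, on the bench beside the station, on the side without the heel block. Origin at the centre of its underside.
- tape_roll: Bystander: roll of paper tape lying flat, 84 mm across, 24 mm high, to the right of the station. Origin at the centre of its underside.
- screwdriver: Bystander: black-handled screwdriver, 200 mm long, lying on the bench to the right, beyond the tape roll. Origin under its middle.
- shell: Bystander: black rigid insole shell lying flat, about 240 mm long, 75 mm wide, 6 mm thick, to the left of the station, farther out than the heel block or jar. Origin under its middle.

How it is judged:
On the way, in this order (a step that is already met when the one before it is completed fails the run):
1. the heel block lies flat in the pocket, released, with the guard still open (z of heel_block in the frame of pocket below 0.003 m and horizontal distance between heel_block and pocket below 0.006 m and angle between heel_block's own z axis and vertical below 0.06 rad and contact force between the fingers and heel_block below 0.1 N and value of joint guard above 0.08 m), for 0.2 s.
2. the guard has been pushed shut (value of joint guard below 0.0185 m), for 0.2 s.
At the end, for the whole second after the job is handed in: The guard stays shut by its own latch (joint below 0.0185 m and at rest with nobody touching it), and the heel block lies flat in the pocket under it (within 6 mm of the pocket's centre, underside within 3 mm of its floor, upright within 0.06 rad) (value of joint guard below 0.0185 m and velocity of joint guard between -0.005 and 0.005 m/s and z of heel_block in the frame of pocket between -0.003 and 0.003 m and horizontal distance between heel_block and pocket below 0.006 m and angle between heel_block's own z axis and vertical below 0.06 rad).
It fails at once if the robot pushes on the station or its guard with more than 25 N (contact force between any of the fingers, the arm and station above 25 N).
It fails at once if a bystander (jar, tape roll, screwdriver, insole shell) is moved by more than 30 mm (distance of any of jar, tape_roll, screwdriver, shell from where it was at the start of the episode above 0.03 m).
It also fails if it takes over 58 s, if anything falls off the work surface, if the arm or the gripper's body presses on something with over 40 N, if the wrist force passes 120 N, or if a joint passes its speed limit or range.

## Working session

There is one attempt and no reset: what is moved stays moved. The work goes in short steps, Python scripts to look and compute and a shell command to move; the robot and the scene stay as the last step left them, time stands still between calls to the robot, and variables do not carry over. Pictures are saved under pics/ and viewed, and the job is handed in when it is done.

```bash
ls; mkdir -p pics; python3 - <<'E'
from plant import *
import cv2
s=get_state()
for k,v in s.items(): print(k,v)
for n in ["top","side","wrist"]:
    c=read_camera(n); cv2.imwrite(f"pics/{n}0.png",c["color"][:,:,::-1])
    print(n,{k:v for k,v in c.items() if k!="color"})
    for t in ["heel_block","station","pocket","guard_handle","guard_front","rail","jar","tape_roll"]:
        try:
            print(t,[(r["p"],r["location"]) for r in place_of(t,n)][:3])
        except Exception as e: print(t,e)
E
```

```text
pics
time 0.0
qpos [-1.27203239e+00  2.87147159e-01  1.57817009e+00  2.66003935e-06
  1.27859939e+00 -1.50019715e-01]
dq [ 0.00142206 -0.0008796  -0.0012626  -0.00098035 -0.00018773  0.00130973]
joint_efforts [ 7.12845722e-04 -4.05979764e+01 -2.92625517e+01 -1.49042844e-04
  5.76516250e-03 -1.66315218e-06]
eef_pos [ 0.29269452 -0.60755723  0.24696321]
tcp_rot [ 9.74929041e-01  2.22512952e-01 -8.50706490e-05 -1.15887681e-03]
contact_force [ 0.87872118  0.13188258 -0.87282526]
wrist_torque [ 0.0110975  -0.00899186  0.00733303]
opening 0.9986636403111343
top {'vfov': 52.81295487940873, 'cx': 254.8591882378685, 'cy': 193.66787188460168, 'cam_to_world': array([[ 0.01811947,  0.99857946, -0.05010729,  0.49891104],
       [-0.99976713,  0.01868294,  0.01079963,  0.02254041],
       [ 0.01172044,  0.04989994,  0.99868545,  1.38698209],
       [ 0.        ,  0.        ,  0.        ,  1.        ]])}
heel_block [(0.62, [364.9, 222.9])]
station [(0.8, [272.6, 210.4])]
pocket [(0.7, [267.2, 207.4])]
guard_handle [(0.57, [304.2, 212.9])]
guard_front [(0.71, [285.2, 209.0]), (0.67, [149.0, 219.7])]
[... 596 characters left out ...]
handle [(0.88, [296.8, 171.2])]
guard_front [(0.64, [286.3, 193.7])]
rail [(0.96, [259.4, 186.2])]
jar [(0.83, [164.4, 361.6])]
tape_roll [(0.61, [295.4, 164.7])]
wrist {'vfov': 65.45826147021403, 'cx': 253.08807482123044, 'cy': 188.85158382640188, 'cam_to_world': array([[ 4.34320597e-01,  8.65279582e-01,  2.50313532e-01,
         3.57372098e-01],
       [-9.00758023e-01,  4.17453366e-01,  1.19865224e-01,
        -5.76859419e-01],
       [-7.77295510e-04, -2.77531858e-01,  9.60716120e-01,
         3.73917836e-01],
       [ 0.00000000e+00,  0.00000000e+00,  0.00000000e+00,
         1.00000000e+00]])}
heel_block []
station []
pocket []
guard_handle []
guard_front []
rail []
jar []
tape_roll []
```

View pics/top0.png

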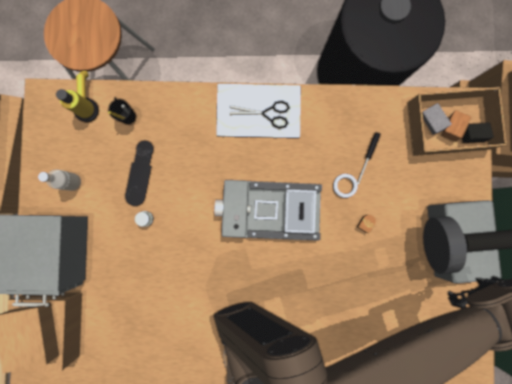

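View pics/side0.png

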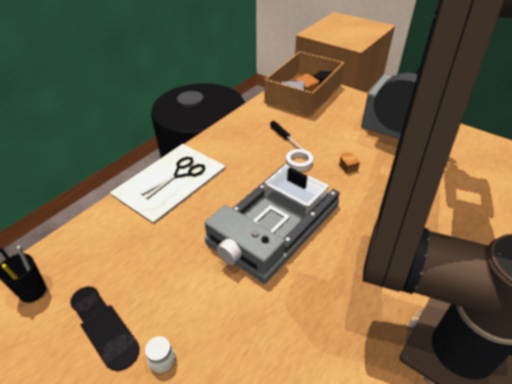

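```bash
python3 - <<'E'
import plant,inspect
print([n for n in dir(plant) if not n.startswith('__')])
E
```

```text
['Unreachable', 'get_state', 'place_of', 'read_camera', 'sign_off', 'tip_extent', 'trace']
```

```bash
cat > h.py <<'E'
import numpy as np, cv2
from plant import *
from scipy.spatial.transform import Rotation as R
def foc(c): return c["color"].shape[0]/2/np.tan(np.radians(c["vfov"]/2))
def toz(c,uv,z):
    f=foc(c); M=c["cam_to_world"]
    d=M[:3,:3]@np.array([(uv[0]-c["cx"])/f,-(uv[1]-c["cy"])/f,-1]); o=M[:3,3]
    return o+d*(z-o[2])/d[2]
def proj(c,p):
    M=c["cam_to_world"]; q=M[:3,:3].T@(np.asarray(p)-M[:3,3]); f=foc(c)
    return np.array([c["cx"]+f*q[0]/-q[2], c["cy"]-f*q[1]/-q[2]])
E
python3 - <<'E'
from h import *
print("tip_extent", tip_extent() if callable(tip_extent) else tip_extent)
Z=dict(heel_block=0,station=0,pocket=.03,guard_handle=.125,guard_front=.08,rail=.055,jar=0,tape_roll=0,screwdriver=0,shell=0)
for n in ["top","side"]:
    c=read_camera(n)
    for t,z in Z.items():
        print(n,t,[(r["p"],np.round(toz(c,r["location"],z),4)[:2]) for r in place_of(t,n)][:2])
    for t in ["heel_block","station","jar"]:
        for r in trace(t,n)[:1]:
            m=r["pixels"]; print(t,m.sum(),r["location"],cv2.minAreaRect(np.argwhere(m)[:,::-1].astype(np.float32)))
im=read_camera("top")["color"]
cv2.imwrite("pics/topz.png",cv2.resize(im[165:260,200:390],None,fx=4,fy=4,interpolation=cv2.INTER_CUBIC)[:,:,::-1])
E
```

```text
tip_extent 0.017
top heel_block [(0.5, array([ 0.4578, -0.4006]))]
top station [(0.67, array([ 0.5138, -0.0517]))]
top pocket [(0.71, array([ 0.5074, -0.0397]))]
top guard_handle [(0.98, array([ 0.5041, -0.1592]))]
top guard_front [(0.85, array([ 0.5081, -0.0969]))]
top rail [(0.7, array([ 0.5916, -0.1021]))]
top jar [(0.72, array([0.4698, 0.3847]))]
top tape_roll [(0.58, array([ 0.6038, -0.3209])), (0.36, array([ 0.6001, -0.1079]))]
top screwdriver [(0.61, array([ 0.6985, -0.3969]))]
top shell [(0.69, array([0.6588, 0.4251]))]
heel_block 235 [365.9, 223.7] ((366.1176452636719, 222.4705810546875), (14.74887752532959, 17.835853576660156), 30.963756561279297)
station 5702 [270.0, 209.3] ((267.47918701171875, 209.49911499023438), (107.15701293945312, 57.075477600097656), 2.385944366455078)
jar 222 [145.5, 217.0] ((143.5, 218.5), (15.0, 17.0), 90.0)
side heel_block []
side station [(0.96, array([ 0.508 , -0.0546]))]
side pocket [(0.96, array([ 0.5091, -0.0266]))]
side guard_handle [(0.87, array([ 0.5106, -0.1441])), (0.45, array([ 0.5285, -0.1701]))]
side guard_front [(0.57, array([ 0.5119, -0.1009]))]
side rail [(0.75, array([ 0.5999, -0.1022])), (0.49, array([ 0.5682, -0.2503]))]
side jar [(0.82, array([0.4681, 0.3955]))]
side tape_roll [(0.75, array([ 0.6104, -0.3044]))]
side screwdriver [(0.78, array([ 0.7046, -0.3941]))]
side shell [(0.92, array([0.6674, 0.4166]))]
heel_block 331 [349.9, 163.8] ((348.5000305175781, 163.00001525878906), (21.920310974121094, 17.677669525146484), 45.0)
station 9002 [271.5, 220.7] ((269.77813720703125, 216.1759033203125), (87.45803833007812, 129.435546875), 42.61405563354492)
jar 806 [162.4, 355.8] ((161.0, 354.5), (35.0, 28.0), 90.0)
```

View pics/topz.png

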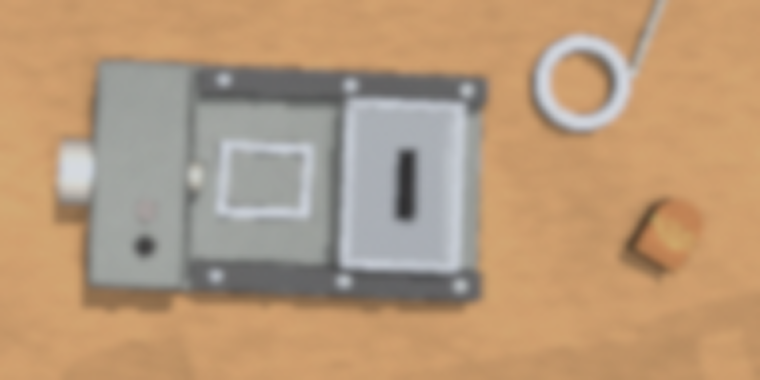

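```bash
python3 -m crank '[[-1,4,-2,0,0,0,0],[-1,4,-2,0,0,0,0],[-1,4,-2,0,0,0,0],[-1,4,-2,0,0,0,0],[-1,4,-2,0,0,0,0]]'; python3 -m crank '[[-1,3,-1.5,0,0,0,0],[-1,0,0,0,0,0,0],[-1,0,0,0,0,0,0]]'; python3 - <<'E'
from h import *
s=get_state(); print(s["time"],s["eef_pos"],R.from_quat(s["tcp_rot"]).as_matrix())
c=read_camera("wrist"); cv2.imwrite("pics/w1.png",c["color"][:,:,::-1])
print([(r["p"],r["location"],toz(c,r["location"],0)) for r in place_of("heel_block","wrist")])
for r in trace("heel_block","wrist")[:1]:
    print(r["p"],r["location"]); np.save("m.npy",r["pixels"])
E
```

```text
time: 3.3
eef_pos: [0.4306, -0.4298, 0.2485]
tcp_rot: [0.975, 0.222, 0.0, 0.0]
contact_force: [-0.0, -0.4, 0.3]
opening: 1.004
time: 3.6
eef_pos: [0.4506, -0.4044, 0.2485]
tcp_rot: [0.975, 0.223, -0.0, 0.0]
contact_force: [-0.5, -0.8, 0.4]
opening: 1.003
3.6 [ 0.45059098 -0.40435436  0.24854847] [[ 9.00190654e-01  4.35496014e-01 -9.68835166e-05]
 [ 4.35495831e-01 -9.00190442e-01 -7.40952353e-04]
 [-4.09895412e-04  6.24806015e-04 -9.99999721e-01]]
[(0.86, [248.2, 138.2], array([ 0.47388549, -0.38597203,  0.        ]))]
0.59 [248.3, 140.8]
```

View pics/w1.png

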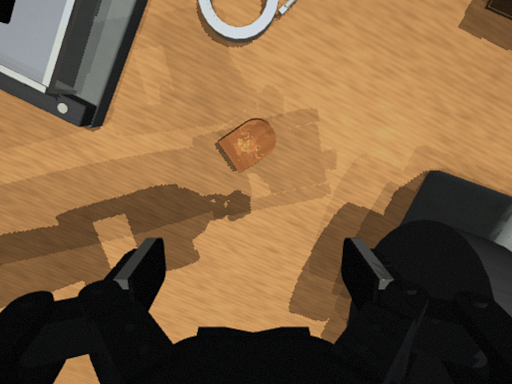

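```bash
cat >> h.py <<'E'
from scipy.optimize import minimize
def dshape(x,y,yaw,z0=0,h=.036):
    t=np.linspace(-np.pi/2,np.pi/2,25)
    P=np.r_[[[-.03,-.022]],np.c_[.008+.022*np.cos(t),.022*np.sin(t)],[[-.03,.022]]]
    c,s=np.cos(yaw),np.sin(yaw); P=P@np.array([[c,s],[-s,c]])+[x,y]
    return np.r_[np.c_[P,np.full(len(P),z0)],np.c_[P,np.full(len(P),z0+h)]]
def iou(c,v,m,z0=0,S=4):
    pts=np.array([proj(c,p) for p in dshape(*v,z0)])
    H=cv2.convexHull((pts*S).astype(np.float32)).round().astype(np.int32)
    a=np.zeros((m.shape[0]*S,m.shape[1]*S),np.uint8); cv2.fillConvexPoly(a,H,1)
    M=cv2.resize(m.astype(np.uint8),None,fx=S,fy=S,interpolation=cv2.INTER_NEAREST)
    return (a&M).sum()/(a|M).sum()
def fitblock(c,m,x,y,z0=0):
    best=None
    for y0 in np.radians(range(-180,180,30)):
        r=minimize(lambda q:-iou(c,(q[0]/100,q[1]/100,q[2]),m,z0,2),[x*100,y*100,y0],method="Nelder-Mead",options=dict(initial_simplex=np.array([[x*100,y*100,y0],[x*100+1,y*100,y0],[x*100,y*100+1,y0],[x*100,y*100,y0+.4]]),xatol=.01,fatol=1e-3))
        if best is None or r.fun<best.fun: best=r
    q=best.x; return q[0]/100,q[1]/100,q[2],-best.fun
E
python3 - <<'E'
from h import *
c=read_camera("wrist"); m=np.load("m.npy")
im=c["color"].copy(); hsv=cv2.cvtColor(im,cv2.COLOR_RGB2HSV)
v=fitblock(c,m,.474,-.386); print(v, np.degrees(v[2]))
pts=np.array([proj(c,p) for p in dshape(*v[:3])])
o=im.copy(); cv2.polylines(o,[np.round(pts[:27]).astype(int).reshape(-1,1,2).astype(np.int32)],True,(0,255,0)); cv2.polylines(o,[np.round(pts[27:]).astype(np.int32).reshape(-1,1,2)],True,(0,0,255))
b=np.hstack([cv2.resize(x[90:200,190:310],None,fx=3.3,fy=3.3,interpolation=cv2.INTER_NEAREST) for x in (o,np.where(m[...,None],im,0))])
cv2.imwrite("pics/w1b.png",b[:,:,::-1])
E
```

```text
(np.float64(0.47326609576551204), np.float64(-0.3910468035243184), np.float64(-0.5339653886280116), np.float64(0.9660302504339202)) -30.593963174447865
```

View pics/w1b.png

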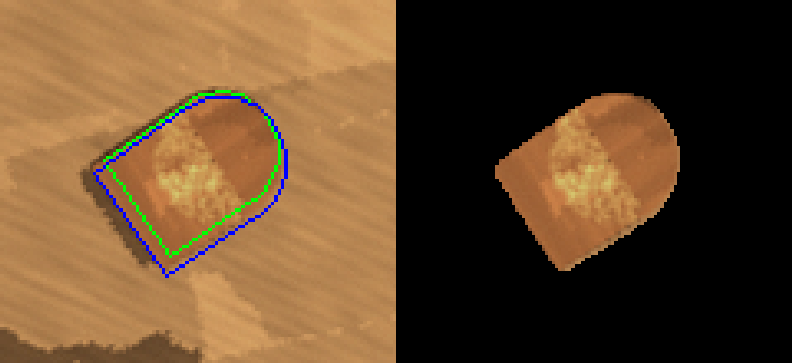

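```bash
python3 - <<'E'
from h import *
s=get_state(); print(s["qpos"], s["eef_pos"]); print(np.degrees(np.arctan2(*R.from_quat(s["tcp_rot"]).as_matrix()[[1,0],0])))
E
```

```text
[-9.01798383e-01  1.35429235e-01  1.75358690e+00 -2.46438368e-04
  1.25260596e+00  2.22065270e-01] [ 0.44943971 -0.40585997  0.24825626]
25.611773337876535
```

```bash
python3 -m crank '[[-1,2.8,-0.3,0,0,0,0],[-1,0,0,2,0,0,8],[-1,0,0,2,0,0,8],[-1,0,0,2,0,0,8],[-1,0,0,2,0,0,8]]'; python3 -m crank '[[-1,0,0,2,0,0,8],[-1,0,0,0,0,0,8],[-1,0,0,0,0,0,8.2],[-1,0,0,0,0,0,0],[-1,0,0,0,0,0,0]]'; cat > look.py <<'E'
from h import *
import sys
name,z0,x,y=sys.argv[1],*map(float,sys.argv[2:5])
s=get_state(); Rm=R.from_quat(s["tcp_rot"]).as_matrix(); print(s["time"],s["eef_pos"],"yaw",np.degrees(np.arctan2(Rm[1,0],Rm[0,0])),"z",Rm[:,2])
c=read_camera("wrist"); im=c["color"]; cv2.imwrite(f"pics/{name}.png",im[:,:,::-1])
for r in trace("heel_block","wrist")[:1]:
    m=r["pixels"]; v=fitblock(c,m,x,y,z0); print(r["p"],v,np.degrees(v[2]))
    pts=np.array([proj(c,p) for p in dshape(*v[:3],z0)])
    o=im.copy()
    for a,col in ((pts[:27],(0,255,0)),(pts[27:],(0,0,255))): cv2.polylines(o,[np.round(a).astype(np.int32).reshape(-1,1,2)],True,col)
    d=np.array(v[:2])-s["eef_pos"][:2]; print("block-tcp tool axes cm",100*Rm[:2,:2].T@d)
    o[m&(np.add.outer(np.arange(384),np.arange(512))%6==0)]=(255,0,255)
    cv2.imwrite(f"pics/{name}o.png",o[:,:,::-1])
E
python3 look.py w2 0 .473 -.391
```

```text
time: 4.3
eef_pos: [0.4735, -0.391, 0.1675]
tcp_rot: [0.998, -0.059, 0.0, 0.0]
contact_force: [0.0, -0.3, -0.4]
opening: 1.004
time: 4.8
eef_pos: [0.4737, -0.3907, 0.1484]
tcp_rot: [0.965, -0.262, 0.0, 0.0]
contact_force: [1.3, 0.1, -0.1]
opening: 1.002
4.8 [ 0.47372263 -0.39073411  0.14841012] yaw -30.38804858205932 z [ 1.05405873e-04 -2.09783009e-04 -9.99999972e-01]
0.64 (np.float64(0.4738340824011998), np.float64(-0.3898234014264111), np.float64(-0.5253990492231693), np.float64(0.9769965870307167)) -30.103148080673794
block-tcp tool axes cm [-0.03645401 -0.08419734]
```

View pics/w2o.png

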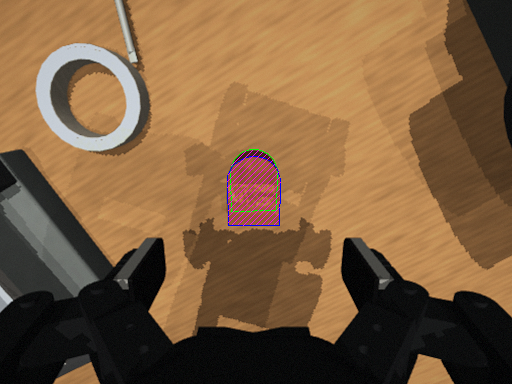

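```bash
python3 -m crank '[[-1,0,-0.08,4,0,0,0],[-1,0,0,4,0,0,0],[-1,0,0,3,0,0,0],[-1,0,0,1,0,0,0],[-1,0,0,0,0,0,0]]'; python3 - <<'E'
from h import *
s=get_state(); print(s["eef_pos"],s["contact_force"])
E
```

```text
time: 5.4
eef_pos: [0.4737, -0.3885, 0.0268]
tcp_rot: [0.965, -0.263, -0.001, -0.001]
contact_force: [-1.2, 0.3, -0.1]
opening: 0.997
[ 0.47374889 -0.38845749  0.0268124 ] [-1.21779278  0.28842682 -0.09918638]
```

```bash
python3 -m crank '[[-1,0,0,-0.2,0,0,0],[0.2,0,0,0,0,0,0],[1,0,0,0,0,0,0],[1,0,0,0,0,0,0],[1,0,0,0,0,0,0]]' 30;  python3 -m crank '[[1,0,0,0,0,0,0],[1,0,0,0,0,0,0],[1,0,0,0,0,0,0],[1,0,0,0,0,0,0],[1,0,0,0,0,0,0]]' 30;python3 - <<'E'
from h import *
s=get_state(); print(s["eef_pos"],s["contact_force"],s["opening"])
c=read_camera("wrist"); cv2.imwrite("pics/w3.png",c["color"][:,:,::-1])
E
```

```text
time: 5.9
eef_pos: [0.4753, -0.39, 0.0319]
tcp_rot: [0.965, -0.263, 0.001, 0.001]
contact_force: [-0.4, 0.3, 4.4]
opening: 0.507
time: 6.4
eef_pos: [0.4753, -0.39, 0.0319]
tcp_rot: [0.965, -0.263, 0.001, 0.001]
contact_force: [-0.2, 0.4, 5.8]
opening: 0.504
[ 0.47526142 -0.39001621  0.03189748] [-0.18961803  0.40075029  5.84080374] 0.5040344811337449
```

View pics/w3.png

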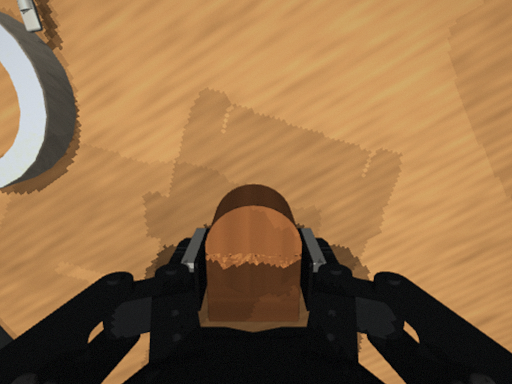

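```bash
python3 -m crank '[[1,0,0,-1,0,0,0],[1,0,0,-4,0,0,0],[1,0,0,-4,0,0,0],[1,0,0,-4,0,0,0],[1,0,0,-4,0,0,0]]' 40; python3 -m crank '[[1,-1.97,-4.35,0,0,0,0],[1,-1.97,-4.35,0,0,0,0],[1,-1.97,-4.35,0,0,0,0],[1,-1.97,-4.35,0,0,0,0],[1,-1.97,-4.35,0,0,0,0]]'; python3 -m crank '[[1,-1.97,-4.35,0,0,0,0],[1,0,0,0,0,0,-8.4],[1,0,0,0,0,0,-8.4],[1,0,0,0,0,0,-8.4],[1,0,0,0,0,0,-8.4]]'; python3 -m crank '[[1,0,0,0,0,0,-8.4],[1,0,0,0,0,0,-8.4],[1,0,0,0,0,0,-8.4],[1,0,0,0,0,0,-8.4],[1,0,0,0,0,0,-8.4]]'; python3 -m crank '[[1,0,0,0,0,0,-8.4],[1,0,0,0,0,0,-8.4],[1,0,0,0,0,0,-8.4],[1,0,0,0,0,0,-8.4],[1,0,0,0,0,0,-8.4]]'; python3 -m crank '[[1,0,0,0,0,0,0],[1,0,0,0,0,0,0]]'
cat > look2.py <<'E'
from h import *
import sys
s=get_state(); Rm=R.from_quat(s["tcp_rot"]).as_matrix(); print(s["time"],s["eef_pos"],"yaw",np.degrees(np.arctan2(Rm[1,0],Rm[0,0])),"z",Rm[:,2],s["opening"],s["contact_force"])
c=read_camera("wrist"); cv2.imwrite(f"pics/{sys.argv[1]}.png",c["color"][:,:,::-1])
for t,z in dict(pocket=.03,guard_handle=.125,guard_front=.08,rail=.055,station=0).items():
    print(t,[(r["p"],r["location"],np.round(toz(c,r["location"],z),4)[:2]) for r in place_of(t,"wrist")][:2])
E
python3 look2.py w4
```

```text
time: 6.95
eef_pos: [0.4741, -0.3886, 0.2016]
tcp_rot: [0.965, -0.263, -0.0, -0.0]
contact_force: [0.9, -0.6, -1.0]
opening: 0.506
time: 7.45
eef_pos: [0.4994, -0.1497, 0.2002]
tcp_rot: [0.965, -0.263, -0.0, -0.0]
contact_force: [-0.0, 0.2, -0.5]
opening: 0.503
time: 7.95
eef_pos: [0.5046, -0.1037, 0.2001]
tcp_rot: [1.0, 0.031, -0.0, -0.0]
contact_force: [0.1, 0.4, -0.5]
opening: 0.507
time: 8.45
eef_pos: [0.5046, -0.104, 0.2001]
tcp_rot: [0.922, 0.386, -0.0, -0.0]
contact_force: [-1.0, -0.5, -0.6]
opening: 0.507
time: 8.95
eef_pos: [0.5045, -0.104, 0.2]
tcp_rot: [0.723, 0.691, -0.0, -0.001]
contact_force: [-0.6, -0.1, -0.5]
opening: 0.503
time: 9.15
eef_pos: [0.5048, -0.1041, 0.2002]
tcp_rot: [0.726, 0.688, -0.0, -0.0]
contact_force: [0.3, 0.8, 0.2]
opening: 0.501
9.15 [ 0.50478673 -0.10414401  0.20016018] yaw 86.93852553856068 z [-5.03267183e-04  2.34449346e-04 -9.99999846e-01] 0.5013203328572999 [0.26122179 0.77699448 0.18585316]
pocket [(0.76, [260.0, 101.5], array([ 0.516 , -0.0322])), (0.48, [256.6, 118.4], array([ 0.512 , -0.0477]))]
guard_handle []
guard_front [(0.8, [259.4, 179.7], array([ 0.5114, -0.0959]))]
rail [(0.81, [349.0, 168.6], array([ 0.5948, -0.0961]))]
station [(0.61, [258.8, 119.1], array([ 0.5145, -0.05  ]))]
```

View pics/w4.png

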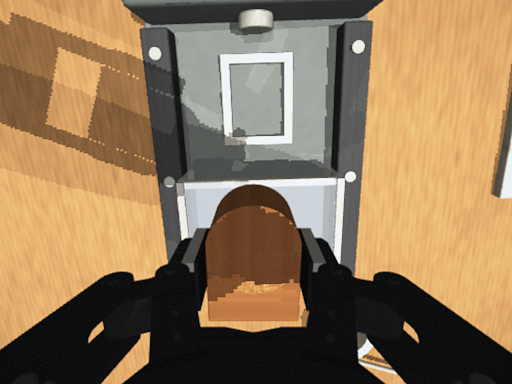

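```bash
cat > rim.py <<'E'
from h import *
import sys
x0,y0=map(float,sys.argv[2:4])
c=read_camera("wrist")
def rect(z,x0,y0,w=.13,s=.0005):
    q=np.array([[x0-w/2,y0-w/2],[x0+w/2,y0-w/2],[x0+w/2,y0+w/2],[x0-w/2,y0+w/2]])
    src=np.float32([proj(c,[*p,z]) for p in q]); n=int(w/s)
    dst=np.float32([[0,0],[n,0],[n,n],[0,n]])
    return cv2.warpPerspective(c["color"],cv2.getPerspectiveTransform(src,dst),(n,n)),s,w
im,s,w=rect(.038,x0,y0)
g=cv2.cvtColor(im,cv2.COLOR_RGB2GRAY)
hsv=cv2.cvtColor(im,cv2.COLOR_RGB2HSV)
t=int(sys.argv[4]) if len(sys.argv)>4 else 185
m=(g>t).astype(np.uint8)
m=cv2.morphologyEx(m,cv2.MORPH_CLOSE,np.ones((7,7)))
n,l,st,ce=cv2.connectedComponentsWithStats(m)
o=im.copy()
cs,h=cv2.findContours(m,cv2.RETR_CCOMP,cv2.CHAIN_APPROX_NONE)
for i,k in enumerate(cs):
    if cv2.contourArea(k)>5000:
        r=cv2.minAreaRect(k); print("outer" if h[0][i][3]<0 else "inner",np.array(r[0])*s+[x0-w/2,y0-w/2],np.array(r[1])*s*1000,r[2])
        cv2.drawContours(o,[np.int32(cv2.boxPoints(r).round())],0,(255,0,0),1)
cv2.imwrite(f"pics/{sys.argv[1]}.png",np.hstack([o,im,cv2.cvtColor(m*255,cv2.COLOR_GRAY2RGB)])[:,:,::-1])
E
python3 rim.py r1 .512 -.036
```

```text
outer [ 0.51336261 -0.03123189] [81.47283173 65.17010498] 88.83085632324219
```

View pics/r1.png

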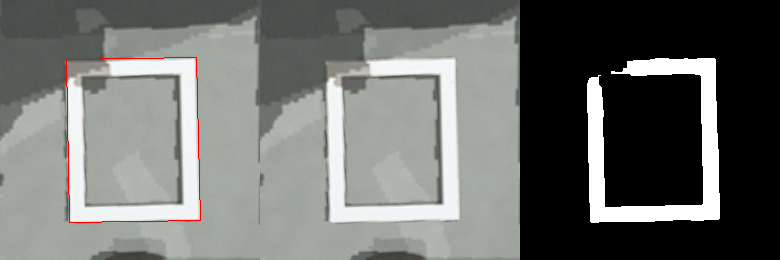

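```bash
python3 - <<'E'
from h import *
s=get_state(); Rm=R.from_quat(s["tcp_rot"]).as_matrix(); e=s["eef_pos"]; yaw=np.arctan2(Rm[1,0],Rm[0,0])
c=read_camera("wrist"); o=c["color"].copy()
o=cv2.resize(o,None,fx=3,fy=3,interpolation=cv2.INTER_NEAREST)
b=e[:2]+Rm[:2,0]*-.0014
z0=e[2]-.0315
print(trace("heel_block","wrist")[0]["location"])
pts=np.array([proj(c,p) for p in dshape(*b,yaw,z0)])
for a,col in ((pts[:27],(0,255,0)),(pts[27:],(0,0,255))): cv2.polylines(o,[np.round(a*3+1).astype(np.int32).reshape(-1,1,2)],True,col)
cv2.imwrite("pics/w4o.png",o[520:1000,500:1000,::-1])
E
```

```text
[252.9, 256.0]
```

View pics/w4o.png

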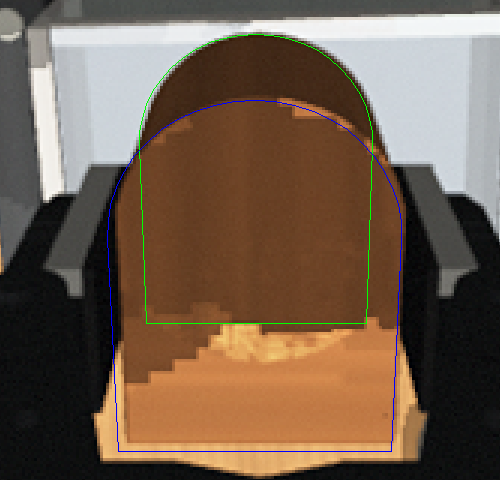

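```bash
python3 -m crank '[[1,3.7,0.2,0,0,0,0],[1,3.75,0.21,0,0,0,-1.9],[1,0,0,0,0,0,0],[1,0,0,0,0,0,0]]'; python3 -m crank '[[1,0,0,4,0,0,0],[1,0,0,4,0,0,0],[1,0,0,3.5,0,0,0],[1,0,0,0,0,0,0],[1,0,0,0,0,0,0]]'; python3 look2.py w5
```

```text
time: 10.0
eef_pos: [0.513, -0.0296, 0.2003]
tcp_rot: [0.713, 0.702, -0.0, 0.0]
contact_force: [-0.5, -0.7, -1.0]
opening: 0.505
time: 10.5
eef_pos: [0.513, -0.0309, 0.0855]
tcp_rot: [0.714, 0.701, -0.0, -0.0]
contact_force: [0.2, 1.7, -0.3]
opening: 0.507
10.5 [ 0.51295615 -0.03094146  0.08547254] yaw 88.94190621183199 z [-9.56398166e-04  5.85934523e-05 -9.99999541e-01] 0.5065633468775685 [ 0.17231933  1.73897371 -0.28200648]
pocket []
guard_handle []
guard_front []
rail []
station [(0.71, [252.4, 235.1], array([ 0.5128, -0.0576]))]
```

View pics/w5.png

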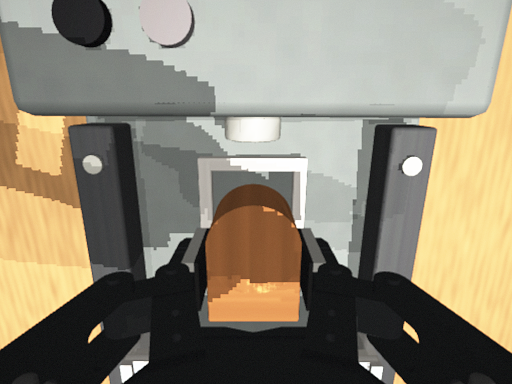

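```bash
python3 - <<'E'
from h import *
s=get_state(); e=s["eef_pos"]; Rm=R.from_quat(s["tcp_rot"]).as_matrix(); print(e)
c=read_camera("wrist"); g=cv2.cvtColor(c["color"],cv2.COLOR_RGB2GRAY)
o=cv2.resize(c["color"],None,fx=4,fy=4,interpolation=cv2.INTER_CUBIC)
def box(cx,cy,hx,hy,yaw,z):
    u=np.array([np.cos(yaw),np.sin(yaw)]);v=np.array([-u[1],u[0]])
    return np.array([proj(c,[*(np.array([cx,cy])+a*hx*u+b*hy*v),z]) for a,b in((-1,-1),(1,-1),(1,1),(-1,1))])
for hx,hy in((.0325,.0405),(.0245,.0325)):
    cv2.polylines(o,[np.round(box(.5134,-.0312,hx,hy,np.radians(-1.17),.038)*4+1.5).astype(np.int32).reshape(-1,1,2)],True,(255,0,0))
yaw=np.arctan2(Rm[1,0],Rm[0,0]); b=e[:2]+Rm[:2,0]*-.0013+Rm[:2,1]*.0005; print("block",b)
pts=np.array([proj(c,p) for p in dshape(*b,yaw,e[2]-.0315)])
for a,col in ((pts[:27],(0,255,0)),(pts[27:],(0,0,255))): cv2.polylines(o,[np.round(a*4+1.5).astype(np.int32).reshape(-1,1,2)],True,col)
cv2.imwrite("pics/w5o.png",o[590:1180,700:1320,::-1])
E
```

```text
[ 0.51420608 -0.03050502  0.0872759 ]
block [ 0.51468353 -0.03181347]
```

View pics/w5o.png

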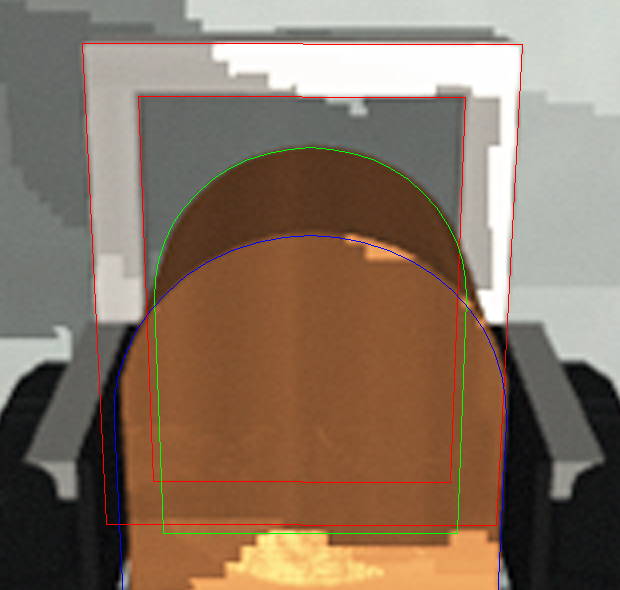

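```bash
python3 - <<'E'
from h import *
E=[];C=[]
for i in range(10):
    c=read_camera("wrist"); s=get_state(); E.append(s["eef_pos"]); C.append(c["cam_to_world"][:3,3])
    # rim outer left/right edges at several rows
E=np.array(E);C=np.array(C); print(E.mean(0),E.std(0)); print(C.mean(0),C.std(0))
g=cv2.cvtColor(c["color"],cv2.COLOR_RGB2GRAY).astype(int)
for r in (165,180,195,205): print(r,[list(np.r_[195:225][np.abs(np.diff(g[r,195:226]))>25]),list(np.r_[285:315][np.abs(np.diff(g[r,285:316]))>25])])
h=cv2.cvtColor(c["color"],cv2.COLOR_RGB2HSV)
for r in (190,195,200,205,210,215,220):
    k=np.where(h[r,200:310,1]>110)[0]+200; print(r,k.min(),k.max(),k.mean())
E
```

```text
[ 0.51307015 -0.03009411  0.08561255] [2.44560232e-04 6.20513654e-05 4.15386689e-04]
[0.51524496 0.04108152 0.21133567] [2.08798053e-04 6.83439690e-05 5.12130611e-04]
165 [[np.int64(197)], [np.int64(307)]]
180 [[np.int64(197), np.int64(198), np.int64(210), np.int64(211)], [np.int64(292), np.int64(293), np.int64(299), np.int64(306), np.int64(307)]]
195 [[np.int64(198), np.int64(199), np.int64(210), np.int64(211)], [np.int64(292), np.int64(293), np.int64(299), np.int64(305)]]
205 [[np.int64(198), np.int64(199), np.int64(211), np.int64(212), np.int64(217)], [np.int64(291), np.int64(292), np.int64(299), np.int64(304), np.int64(305)]]
190 232 274 253.0
195 226 280 253.0
200 222 284 253.0
205 218 287 252.5
210 217 290 253.5
215 215 291 253.0
220 213 293 253.0
```

```bash
python3 -m crank '[[1,0,-0.03,1,0,0,0],[1,0,0,0.5,0,0,0],[1,0,0,0.3,0,0,0],[1,0,0,0.2,0,0,0],[1,0,0,0,0,0,0]]'; python3 -m crank '[[1,0,0,0.1,0,0,0],[1,0,0,0,0,0,0]]';python3 -m crank '[[1,0,0,0.1,0,0,0],[1,0,0,0,0,0,0]]';
```

```text
time: 11.85
eef_pos: [0.5124, -0.03, 0.0648]
tcp_rot: [0.713, 0.701, -0.0, -0.0]
contact_force: [-0.1, 0.6, -0.2]
opening: 0.504
time: 12.05
eef_pos: [0.5128, -0.0301, 0.0644]
tcp_rot: [0.713, 0.701, 0.0, 0.0]
contact_force: [-0.2, -0.3, -0.1]
opening: 0.505
time: 12.25
eef_pos: [0.5127, -0.0301, 0.0633]
tcp_rot: [0.713, 0.701, 0.0, 0.0]
contact_force: [-0.6, 0.7, -1.0]
opening: 0.501
```

```bash
python3 -m crank '[[1,0,0,0.1,0,0,0],[1,0,0,0,0,0,0]]';python3 -m crank '[[1,0,0,0.1,0,0,0],[1,0,0,0,0,0,0]]'; python3 look2.py w6
```

```text
time: 12.45
eef_pos: [0.5126, -0.0301, 0.0622]
tcp_rot: [0.713, 0.701, -0.0, -0.0]
contact_force: [0.9, 0.3, -0.2]
opening: 0.507
time: 12.65
eef_pos: [0.5127, -0.0301, 0.0619]
tcp_rot: [0.713, 0.701, -0.0, -0.0]
contact_force: [-1.7, 0.7, 4.0]
opening: 0.505
12.65 [ 0.51271699 -0.03014931  0.06193142] yaw 89.01896776145412 z [-4.78209508e-04  5.94209173e-06 -9.99999886e-01] 0.5049880278355556 [-1.6906534   0.71664393  4.02098452]
pocket []
guard_handle []
guard_front []
rail [(0.87, [404.0, 361.7], array([ 0.5961, -0.0981]))]
station []
```

View pics/w6.png

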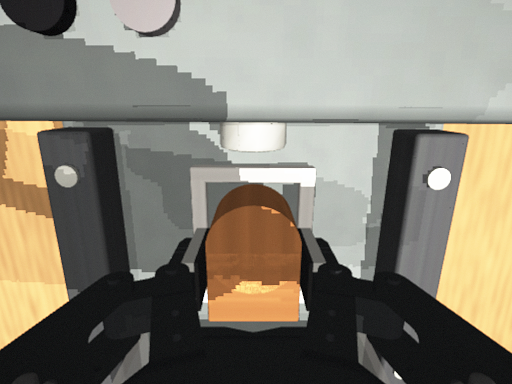

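```bash
python3 -m crank '[[-0.2,0,0,0,0,0,0],[-0.3,0,0,0,0,0,0],[-0.3,0,0,0,0,0,0],[-0.3,0,0,0,0,0,0]]';  python3 -m crank '[[-0.3,0,0,-2,0,0,0],[-0.3,0,0,-4,0,0,0],[-0.3,0,0,-4,0,0,0],[-0.3,0,0,-2,0,0,0],[-0.3,0,0,0,0,0,0]]';python3 -m crank '[[-0.3,0,0,-2,0,0,0],[-0.3,0,0,0,0,0,0]]'; python3 look.py w7 0.03 .5134 -.0312; python3 look2.py w7
```

```text
time: 13.35
eef_pos: [0.5126, -0.0301, 0.0611]
tcp_rot: [0.713, 0.701, -0.0, -0.0]
contact_force: [-0.6, 0.0, 0.0]
opening: 0.65
time: 13.85
eef_pos: [0.515, -0.0307, 0.1855]
tcp_rot: [0.713, 0.701, 0.002, 0.004]
contact_force: [-0.1, 0.3, 0.4]
opening: 0.652
time: 14.05
eef_pos: [0.5134, -0.0303, 0.2021]
tcp_rot: [0.713, 0.701, 0.001, 0.001]
contact_force: [0.6, 0.3, 1.1]
opening: 0.65
14.05 [ 0.51336469 -0.03027359  0.20208798] yaw 89.01396205587082 z [ 2.46328004e-03 -6.21097471e-04 -9.99996773e-01]
0.79 (np.float64(0.5142772072834607), np.float64(-0.031145501132326343), np.float64(1.5523767671296729), np.float64(0.9710945112049366)) 88.94463697069328
block-tcp tool axes cm [-0.08560831  0.09273874]
14.15 [ 0.51220618 -0.02999457  0.199951  ] yaw 89.01300110437757 z [-1.36754442e-03  3.64348815e-04 -9.99998999e-01] 0.6509568545711498 [-0.95373578 -0.40205501 -0.24943645]
pocket []
guard_handle [(0.82, [254.2, 341.8], array([ 0.512 , -0.1469]))]
guard_front [(0.96, [251.3, 256.8], array([ 0.5102, -0.0942]))]
rail [(0.65, [335.6, 245.1], array([ 0.594 , -0.0963]))]
station []
```

View pics/w7o.png

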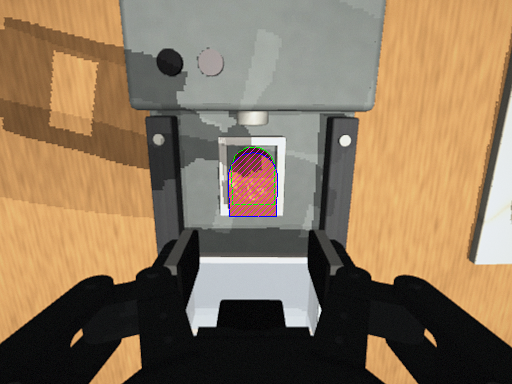

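```bash
python3 -m crank '[[1,-4.25,0,0,0,0,0],[1,-4.25,0,0,0,0,0],[1,-4.25,0,0,0,0,0],[1,-4.25,0,0,0,0,0],[1,0,0,0,0,0,0]]' 30; python3 -m crank '[[1,0,0,0,0,0,0],[1,0,0,0,0,0,0],[1,0,0,0,0,0,0],[1,0,0,0,0,0,0]]'; python3 look2.py w8
```

```text
time: 14.95
eef_pos: [0.5096, -0.2045, 0.2013]
tcp_rot: [0.715, 0.699, -0.0, 0.001]
contact_force: [0.2, 0.8, 0.2]
opening: -0.0
time: 15.35
eef_pos: [0.5098, -0.1989, 0.2013]
tcp_rot: [0.713, 0.702, 0.0, -0.0]
contact_force: [0.6, 0.2, 0.2]
opening: -0.001
15.35 [ 0.50982383 -0.19886717  0.20129263] yaw 89.1161977589945 z [-1.03044054e-04  1.27718175e-04 -9.99999987e-01] -0.0006506544896165439 [0.62502469 0.18490696 0.23054589]
pocket [(0.73, [253.0, 20.2], array([ 0.5128, -0.0571]))]
guard_handle [(0.71, [252.9, 130.3], array([ 0.5114, -0.1453]))]
guard_front [(0.68, [252.7, 60.1], array([ 0.512 , -0.0963]))]
rail [(0.73, [250.2, 59.1], array([ 0.5099, -0.0923]))]
station [(0.76, [251.3, 21.8], array([ 0.5112, -0.0513]))]
```

View pics/w8.png

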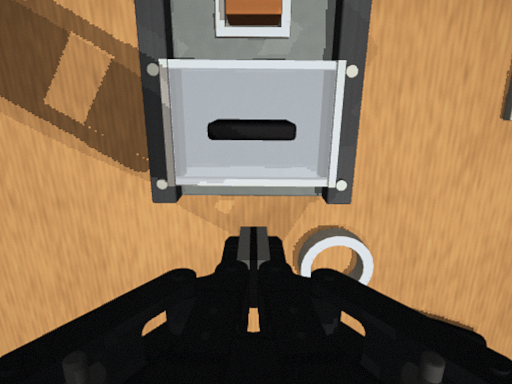

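```bash
python3 -m crank '[[1,0,0,3,0,0,0],[1,0,0,4,0,0,0],[1,0,0,2.3,0,0,0],[1,0,0,0,0,0,0],[1,0,0,0,0,0,0]]'; python3 -m crank '[[1,2,0.1,0,0,0,0],[1,1,0,0,0,0,0],[1,0.5,0,0,0,0,0],[1,0.5,0,0,0,0,0],[1,0,0,0,0,0,0]]'; python3 look2.py w9
```

```text
time: 16.15
eef_pos: [0.5099, -0.2002, 0.1086]
tcp_rot: [0.713, 0.701, -0.0, -0.0]
contact_force: [0.4, -0.2, 0.6]
opening: -0.003
time: 16.65
eef_pos: [0.5118, -0.1599, 0.1091]
tcp_rot: [0.713, 0.701, 0.0, 0.001]
contact_force: [-0.4, -0.1, 0.4]
opening: 0.003
16.65 [ 0.51181261 -0.15990356  0.1090849 ] yaw 89.05250061318105 z [ 1.1427574e-03 -5.7727471e-04 -9.9999918e-01] 0.002704406590563137 [-0.41499171 -0.09080448  0.42568215]
pocket []
guard_handle [(0.7, [250.7, 244.1], array([ 0.512 , -0.1435])), (0.41, [249.4, 4.1], array([ 0.5132, -0.058 ]))]
guard_front []
rail [(0.55, [392.1, 117.9], array([ 0.5953, -0.0986]))]
station [(0.62, [250.1, 50.0], array([ 0.5124, -0.0522])), (0.43, [351.0, 344.5], array([ 0.6046, -0.3139]))]
```

View pics/w9.png

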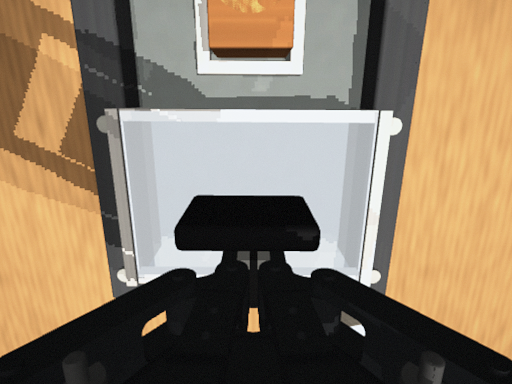

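```bash
for i in 1; do python3 -m crank '[[1,0.3,0,0,0,0,0],[1,0.4,0,0,0,0,0],[1,0.5,0,0,0,0,0],[1,0.5,0,0,0,0,0],[1,0.5,0,0,0,0,0]]'; python3 -m crank '[[1,0.5,0,0,0,0,0],[1,0.5,0,0,0,0,0],[1,0.5,0,0,0,0,0],[1,0.5,0,0,0,0,0],[1,0.5,0,0,0,0,0]]';  done; python3 look2.py w10
```

```text
time: 17.45
eef_pos: [0.5118, -0.1376, 0.1083]
tcp_rot: [0.713, 0.701, 0.0, 0.0]
contact_force: [0.4, -1.5, -0.9]
opening: 0.004
time: 17.95
eef_pos: [0.5123, -0.1127, 0.1084]
tcp_rot: [0.713, 0.701, 0.0, 0.0]
contact_force: [1.4, -1.5, -0.4]
opening: -0.001
17.95 [ 0.51232484 -0.11271188  0.10840694] yaw 89.01532512006297 z [ 2.82264139e-04 -1.01284050e-04 -9.99999955e-01] -0.0013332461524572983 [ 1.38636671 -1.50416082 -0.43791145]
pocket []
guard_handle [(0.92, [249.6, 243.0], array([ 0.5122, -0.0955]))]
guard_front [(0.61, [249.3, 108.9], array([ 0.5125, -0.0444]))]
rail [(0.73, [386.7, 195.2], array([ 0.5973, -0.0986]))]
station [(0.85, [249.9, 116.5], array([ 0.5119, -0.0515])), (0.26, [251.8, 87.6], array([ 0.5137, -0.0307]))]
```

View pics/w10.png

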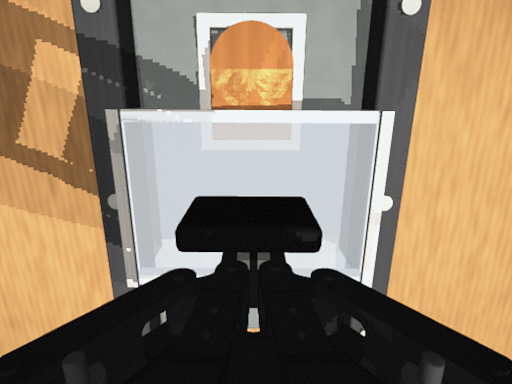

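```bash
python3 -m crank '[[1,0.5,0,0,0,0,0],[1,0.5,0,0,0,0,0],[1,0.5,0,0,0,0,0],[1,0.5,0,0,0,0,0],[1,0.5,0,0,0,0,0]]'; python3 -m crank '[[1,0.2,0,0,0,0,0],[1,0.2,0,0,0,0,0],[1,0.2,0,0,0,0,0]]'; python3 -m crank '[[1,0.2,0,0,0,0,0],[1,0.2,0,0,0,0,0]]'; python3 -m crank '[[1,0.2,0,0,0,0,0],[1,0.2,0,0,0,0,0]]'
```

```text
time: 18.75
eef_pos: [0.5128, -0.0877, 0.1084]
tcp_rot: [0.713, 0.701, 0.0, 0.0]
contact_force: [0.0, -2.1, -0.6]
opening: 0.001
time: 19.05
eef_pos: [0.5129, -0.082, 0.1084]
tcp_rot: [0.713, 0.701, 0.0, 0.0]
contact_force: [0.7, -0.8, -0.1]
opening: 0.002
time: 19.25
eef_pos: [0.513, -0.0783, 0.1084]
tcp_rot: [0.713, 0.701, -0.0, 0.0]
contact_force: [0.6, -5.1, -1.2]
opening: -0.002
time: 19.45
eef_pos: [0.5131, -0.0747, 0.1084]
tcp_rot: [0.713, 0.701, -0.0, 0.001]
contact_force: [0.4, -3.7, -1.4]
opening: 0.002
```

```bash
for i in 1; do python3 -m crank '[[1,0.2,0,0,0,0,0],[1,0.2,0,0,0,0,0]]'; python3 -m crank '[[1,0.1,0,0,0,0,0],[1,0.1,0,0,0,0,0],[1,0,0,0,0,0,0]]';python3 -m crank '[[1,0.1,0,0,0,0,0],[1,0.1,0,0,0,0,0],[1,0,0,0,0,0,0]]'; done
```

```text
time: 19.65
eef_pos: [0.5131, -0.0704, 0.1084]
tcp_rot: [0.713, 0.701, -0.0, 0.0]
contact_force: [0.9, -4.8, -0.6]
opening: -0.002
time: 19.95
eef_pos: [0.5132, -0.069, 0.1084]
tcp_rot: [0.713, 0.701, -0.001, 0.001]
contact_force: [0.9, -6.8, -1.8]
opening: -0.003
time: 20.25
eef_pos: [0.5132, -0.0678, 0.1085]
tcp_rot: [0.713, 0.701, -0.001, 0.002]
contact_force: [1.7, -11.1, -2.3]
opening: 0.001
```

```bash
python3 -m crank '[[1,0.1,0,0,0,0,0],[1,0,0,0,0,0,0]]';python3 -m crank '[[1,0.1,0,0,0,0,0],[1,0,0,0,0,0,0]]'
```

```text
time: 20.45
eef_pos: [0.5133, -0.067, 0.1085]
tcp_rot: [0.713, 0.701, -0.001, 0.002]
contact_force: [0.5, -10.9, -1.4]
opening: -0.003
time: 20.65
eef_pos: [0.5133, -0.0662, 0.1084]
tcp_rot: [0.713, 0.701, -0.001, 0.002]
contact_force: [1.2, -11.9, -2.4]
opening: 0.002
```

```bash
python3 -m crank '[[1,0.1,0,0,0,0,0],[1,0,0,0,0,0,0]]'
```

```text
time: 20.85
eef_pos: [0.5133, -0.0653, 0.1085]
tcp_rot: [0.713, 0.701, -0.002, 0.002]
contact_force: [0.4, -11.7, -1.2]
opening: -0.0
```

```bash
python3 -m crank '[[1,0.1,0,0,0,0,0],[1,0,0,0,0,0,0]]'
```

```text
time: 21.05
eef_pos: [0.5133, -0.0644, 0.1085]
tcp_rot: [0.713, 0.701, -0.002, 0.002]
contact_force: [1.0, -12.7, -1.8]
opening: 0.003
```

```bash
python3 -m crank '[[1,0.1,0,0,0,0,0],[1,0,0,0,0,0,0]]'
```

```text
time: 21.25
eef_pos: [0.5133, -0.0636, 0.1085]
tcp_rot: [0.713, 0.701, -0.002, 0.002]
contact_force: [1.1, -12.9, -2.7]
opening: 0.001
```

```bash
python3 -m crank '[[1,0.1,0,0,0,0,0],[1,0,0,0,0,0,0]]'
```

```text
time: 21.45
eef_pos: [0.5134, -0.0616, 0.1085]
tcp_rot: [0.713, 0.701, -0.001, 0.001]
contact_force: [0.6, -8.3, -2.0]
opening: -0.002
```

```bash
python3 -m crank '[[1,0.1,0,0,0,0,0],[1,0,0,0,0,0,0]]'
```

```text
time: 21.65
eef_pos: [0.5134, -0.0596, 0.1084]
tcp_rot: [0.713, 0.701, -0.0, 0.001]
contact_force: [1.5, -5.3, -1.1]
opening: 0.002
```

```bash
python3 -m crank '[[1,0.1,0,0,0,0,0],[1,0,0,0,0,0,0]]'
```

```text
time: 21.85
eef_pos: [0.5134, -0.0584, 0.1084]
tcp_rot: [0.713, 0.701, -0.0, 0.001]
contact_force: [0.9, -6.0, -1.1]
opening: 0.001
```

```bash
python3 -m crank '[[1,0.1,0,0,0,0,0],[1,0,0,0,0,0,0]]'
```

```text
time: 22.05
eef_pos: [0.5134, -0.0574, 0.1084]
tcp_rot: [0.713, 0.701, -0.0, 0.001]
contact_force: [1.8, -6.3, -1.4]
opening: -0.003
```

```bash
python3 -m crank '[[1,0.1,0,0,0,0,0],[1,0,0,0,0,0,0]]'
```

```text
time: 22.25
eef_pos: [0.5135, -0.0568, 0.1084]
tcp_rot: [0.713, 0.701, -0.0, 0.001]
contact_force: [1.4, -7.2, -0.6]
opening: -0.002
```

```bash
python3 -m crank '[[1,0.1,0,0,0,0,0],[1,0,0,0,0,0,0]]'
```

```text
time: 22.45
eef_pos: [0.5135, -0.0563, 0.1084]
tcp_rot: [0.713, 0.701, -0.001, 0.001]
contact_force: [0.8, -8.4, -2.2]
opening: 0.001
```

```bash
python3 -m crank '[[1,0.1,0,0,0,0,0],[1,0,0,0,0,0,0]]'
```

```text
time: 22.65
eef_pos: [0.5135, -0.0559, 0.1085]
tcp_rot: [0.713, 0.701, -0.001, 0.002]
contact_force: [0.2, -11.0, -2.7]
opening: -0.001
```

```bash
python3 -m crank '[[1,-0.2,0,0,0,0,0],[1,-0.2,0,0,0,0,0],[1,-0.3,0,0,0,0,0],[1,-0.3,0,0,0,0,0],[1,-0.5,0,0,0,0,0]]';  python3 -m crank '[[1,-1,0,0,0,0,0],[1,-2,0,0,0,0,0],[1,0,0,-4,0,0,0],[1,0,0,-5,0,0,0],[1,0,0,0,0,0,0]]'; python3 -m crank '[[1,0,0,0,0,0,0],[1,0,0,0,0,0,0],[1,0,0,0,0,0,0]]'; python3 look2.py w11; python3 - <<'E'
from h import *
for n in("top","side"):
    c=read_camera(n)
    for t,z in dict(guard_handle=.125,guard_front=.08,heel_block=.03,pocket=.03,jar=0,tape_roll=0,screwdriver=0,shell=0).items(): print(n,t,[(r["p"],np.round(toz(c,r["location"],z),4)[:2]) for r in place_of(t,n)][:2])
    cv2.imwrite(f"pics/{n}1.png",c["color"][:,:,::-1])
E
```

```text
time: 23.15
eef_pos: [0.5124, -0.0684, 0.1079]
tcp_rot: [0.713, 0.701, -0.0, -0.001]
contact_force: [-0.1, 0.3, -0.5]
opening: -0.001
time: 23.65
eef_pos: [0.5165, -0.1013, 0.2064]
tcp_rot: [0.713, 0.701, 0.003, 0.007]
contact_force: [0.1, -1.1, 0.3]
opening: -0.001
time: 23.95
eef_pos: [0.5113, -0.0988, 0.1963]
tcp_rot: [0.713, 0.701, -0.001, -0.002]
contact_force: [0.2, 0.3, 0.5]
opening: -0.002
23.95 [ 0.5113377  -0.09875225  0.19632298] yaw 89.01358171461904 z [-0.00356635  0.00149986 -0.99999252] -0.0015646907772990932 [0.21423141 0.30959069 0.49537103]
pocket []
guard_handle [(0.74, [254.6, 125.8], array([ 0.514 , -0.0418]))]
guard_front [(0.7, [254.8, 127.6], array([ 0.5141, -0.0464])), (0.6, [253.9, 48.9], array([0.5143, 0.011 ]))]
rail [(0.79, [343.8, 180.3], array([ 0.5954, -0.0974]))]
station [(0.89, [253.5, 127.5], array([ 0.5128, -0.0525]))]
top guard_handle [(0.8, array([ 0.5169, -0.0381]))]
top guard_front [(0.58, array([0.515 , 0.0077]))]
top heel_block []
top pocket [(0.9, array([ 0.5169, -0.0272]))]
top jar [(0.63, array([0.4644, 0.3905]))]
top tape_roll [(0.64, array([ 0.6093, -0.3241]))]
top screwdriver [(0.66, array([ 0.7067, -0.4052]))]
top shell [(0.83, array([0.6675, 0.4239])), (0.55, array([ 0.5167, -0.0531]))]
side guard_handle [(0.91, array([ 0.5082, -0.0352]))]
side guard_front [(0.6, array([ 0.5034, -0.0025]))]
side heel_block [(0.55, array([ 0.5103, -0.0252]))]
side pocket [(0.74, array([ 0.5173, -0.0279]))]
side jar [(0.74, array([0.4665, 0.3884])), (0.37, array([ 0.6409, -0.1614]))]
side tape_roll [(0.56, array([ 0.6027, -0.2996]))]
side screwdriver []
side shell [(0.8, array([0.6638, 0.4173]))]
```

View pics/w11.png

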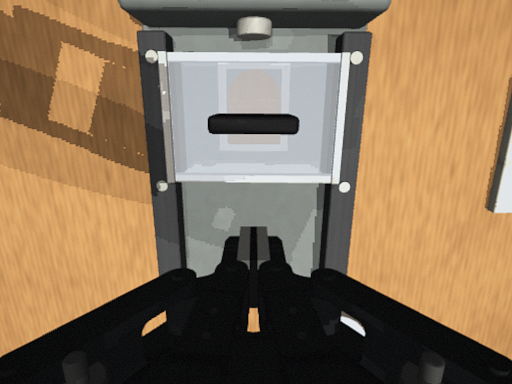

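View pics/side1.png

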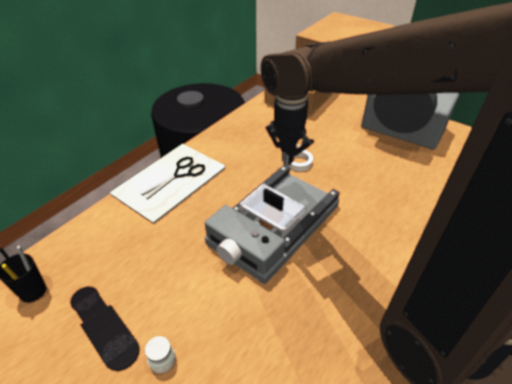

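```bash
python3 look2.py w12; python3 -c "
from plant import *
sign_off()"
```

```text
25.15 [ 0.51246589 -0.0991053   0.19834036] yaw 89.01413864263617 z [ 2.45915665e-05  1.48436029e-05 -1.00000000e+00] -0.0005027527583812929 [-0.96619634 -0.08608027 -0.07303374]
pocket []
guard_handle [(0.91, [252.3, 127.7], array([ 0.5138, -0.0436])), (0.57, [250.1, 50.6], array([0.5133, 0.0027]))]
guard_front [(0.61, [251.9, 52.2], array([0.5143, 0.0085]))]
rail [(0.65, [339.4, 180.6], array([ 0.5936, -0.0988]))]
station [(0.81, [251.1, 123.0], array([ 0.5121, -0.0485]))]
the job is handed in; nothing more can be done
```

The heel block is in the loading pocket and released, and the guard is shut and holding by itself. I handed the job in at about 25 s; sign-off reports no verdict.

- **Block:** It touched down at the height expected for the pocket floor. The wrist-camera fit after release put it about 1 mm from the pocket's centre and square to it. I did not measure its tilt separately.
- **Guard:** The push force rose to about 13 N, fell to about 5 N at the click, then rose to 11 N on the rubber buffer. I then backed off.
- **After letting go:** The wrist camera put the guard about 10 to 12 mm from straight over the pocket. It was in the same place about a second later. An unlatched guard would spring back beyond 20 mm, so I take it as latched.
- **Other things on the bench:** The jar, tape roll and shell showed no movement beyond camera error. The last side picture missed the screwdriver, but the top camera found it about 12 mm from its first reading, which is within that camera's scatter.
- **Readings that disagreed:** The side camera put the guard's front edge about 10 mm short of where the top camera did. The wrist camera's later reading agreed with the top camera.

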